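Weigh a moulded sleeve on a two-pan balance

TASK

The grey sleeve is being weighed on the two-pan balance. Set the right ones of the three check weights upright on the empty pan until the beam levels and the pointer comes to rest within the green band; leave the sleeve on its pan, any weight you do not need standing on the trolley, and the other things where they are.

Things in the scene. Friction and masses are not known exactly. Their poses are not given: they have to be found in the camera images.
- beam (a joint): Tilt of the balance beam, rad: 0 level, positive when the sleeve's pan is down; stops at +-0.172, where it starts. Between the stops it returns like a spring: 0.05 rad of tilt for each 100 g of difference in load, settling about 1 s after a change. The sleeve weighs 360 to 640 g, differently each time; some choice of the weights always brings the pointer into the green band.
- pointer_tip (a point): Tip of the red pointer in front of the white scale that faces the robot: it swings about a point 150 mm above the trolley, 105 mm below the tip, by twice the beam's tilt, so 0.1 rad (10.5 mm) for 100 g, to the heavier side. The three black marks on either side of the green band stand for 100, 200 and 300 g; the band reaches 62 g (6.5 mm) either way.
- balance: Two-pan balance, fixed to the trolley: grey base 150 x 430 mm, 28 mm high, beam along its y axis, pivot 105 mm up; scale plate in the middle 150 mm wide, its top 270 mm up. Origin under the centre of the base; the sleeve's pan is at +y (left), the empty weight pan at -y (right), each 185 mm from the middle.
- weight_pan_top (a point): Centre of the upper face of the empty weight pan: a flat round steel plate, 172 mm across, 4 mm thick, without a rim. The pan stays horizontal and only moves up and down: 154 mm above the trolley when level, 9.3 mm up or down for each 100 g of difference, at most 32 mm.
- sleeve_pan_top (a point): Centre of the other pan, the same in size, at the top of the low raised cross on which the grey sleeve stands.
- sleeve_center (a point): Centre (half-way up, on the axis) of the grey sleeve to be weighed: a blue-grey open cup-like moulding, 80 mm across, 100 mm high, standing on the left pan. Not to be handled.
- weight_100_center (a point): Centre (half-way up, on the axis) of the 100 g check weight: aluminium, standing, 62 mm high; round foot 40 mm across and 14 mm thick with a yellow band round it, and above the foot a plain round stem 20 mm across up to the top, by which it is gripped from above. z axis up. It starts on the trolley to the right of the balance.
- weight_200_center (a point): Centre (half-way up, on the axis) of the 200 g check weight: aluminium, standing, 68 mm high; round foot 54 mm across and 20 mm thick with a blue band round it, and above the foot a plain round stem 24 mm across up to the top, by which it is gripped from above. z axis up. It starts on the trolley to the right of the balance.
- weight_300_center (a point): Centre (half-way up, on the axis) of the 300 g check weight: aluminium, standing, 72 mm high; round foot 64 mm across and 24 mm thick with a red band round it, and above the foot a plain round stem 26 mm across up to the top, by which it is gripped from above. z axis up. It starts on the trolley to the right of the balance.
- carton: Bystander: small brown carton 61 x 76 x 42 mm lying in front of the balance; origin under its centre.
- spray_can: Bystander: orange can with a black cap, 59 mm across, 169 mm high, standing in front of the balance on the left; origin under its centre.
- red_tin: Bystander: red tin 72 mm across, 75 mm high, standing behind the weights; origin under its centre.
Things that resemble listed ones, but are neither listed nor needed, are in the scene too. What is shaped like the part that bears weight_300_center but purple is not meant.

How it is judged:
At the end, for the whole second after the job is handed in: The beam is at rest within 0.031 rad of level (pointer in the green band), the sleeve stands upright on its own pan within 50 mm of the pan's centre, and each check weight stands upright either on the weight pan (centre within 80 mm of the pan's centre) or down on the trolley (value of joint beam between -0.031 and 0.031 rad and velocity of joint beam between -0.03 and 0.03 rad/s and horizontal distance between sleeve_center and sleeve_pan_top below 0.05 m and z of sleeve_center in the frame of sleeve_pan_top between 0.044 and 0.056 m and angle between each of sleeve_center, weight_100_center, weight_200_center, weight_300_center's own z axis and vertical below 0.1 rad and ((horizontal distance between weight_100_center and weight_pan_top below 0.08 m and z of weight_100_center in the frame of weight_pan_top between 0.022 and 0.045 m) or height (world z) of weight_100_center below 0.045 m) and ((horizontal distance between weight_200_center and weight_pan_top below 0.08 m and z of weight_200_center in the frame of weight_pan_top between 0.022 and 0.045 m) or height (world z) of weight_200_center below 0.045 m) and ((horizontal distance between weight_300_center and weight_pan_top below 0.08 m and z of weight_300_center in the frame of weight_pan_top between 0.022 and 0.045 m) or height (world z) of weight_300_center below 0.045 m)); the robot touches nothing.
It fails at once if the sleeve is taken off its pan or tipped (horizontal distance between sleeve_center and sleeve_pan_top above 0.06 m or angle between sleeve_center's own z axis and vertical above 0.35 rad).
It fails at once if the carton, the spray can or the red tin is moved by more than 30 mm (distance of any of carton, spray_can, red_tin from where it was at the start of the episode above 0.03 m).
It also fails if it takes over 62 s, if anything falls off the work surface, if the arm or the gripper's body presses on something with over 40 N, if the wrist force passes 120 N, or if a joint passes its speed limit or range.

ROBOT

A 6-joint arm with a two-finger parallel gripper is mounted at the origin on a cart in front of the work surface, level with it; the furniture and walls round the work are solid. World frame = base frame: x ahead of the robot, y to its left, z up, the work surface at z = 0. Lengths are in m, angles in rad, forces in N, time in s.
With the tool pointing down it reaches from about 0.25 to 0.775 m from the base axis. Payload 4 kg.
Tool frame: the origin (TCP) lies between the finger pads; the fingertips stand 11 mm ahead of it and the grasp point (between the pads) lies 8 mm behind it; z points along the fingers, y is the direction in which the jaws open and shut (so a half turn about z gives the same grasp; the last joint's range is limited). The gripper opens to 94 mm and grips with 3 to 60 N. Pads are 16 mm wide; open, the fingers measure 119 mm over their backs; the gripper's body (75 mm by 177 mm) begins 78 mm behind the grasp point.
Start: joints at [-1.324, 0.087, 1.371, -0, 1.684, -0.103], TCP at [0.188, -0.517, 0.217] pointing down, gripper open.
Joint ranges: [-3.1, 3.1], [-0.76, 2.03], [0.27, 2.55], [-1.08, 4.22], [0.17, 2.65], [-2.57, 2.57]. Speed limits (rad/s): [2.79, 2.79, 3.14, 3.14, 3.14, 3.14].

INTERFACE

Orientations are given as [roll, pitch, yaw] about the fixed x, y, z axes, in that order (R = Rz(yaw) Ry(pitch) Rx(roll)).
In Python, from bench import get_obs, cams, ticket gives the robot as it stands. The module is installed in compiled form; this text tells all that it offers.
- The arm moves only by the shell command python3 -m crank 'ROWS'. ROWS is JSON, a list of rows, each an object of numbers: "tx", "ty", "tz": the shift along the tool's x, y, z in cm; "twist": the turn about the tool's z in degrees; "grip": the opening, from 0 (shut) to 1 (fully open). In form: [{"tx": .., "ty": .., "tz": .., "twist": .., "grip": ..}, ...]. A call has 1 to 12 rows; each row shifts and turns the commanded pose from where the row before left it, along the tool's axes as they then stand; what a row does not reach is not made up. A row lasts 1/8 s, in which the tool goes at most 62.5 mm and 10.7 degrees, less where a joint would pass 70% of its speed; a pose out of reach is approached as far as the arm can. A call is refused whole if a number of a shift passes 6.25 or a number of a turn 10.7, either way. A call with a gripper value outside its range is refused whole. The fingers move at their own pace and stop on an object; the grip force is fixed at half the most. Time passes only in rows, so rows that do not move let the fingers close. It gives the time, the measured TCP pose, the force and the opening at its end, in the units of the state.
- get_obs(): the state, without advancing time (a new reading comes with each control period).
- cams.snapshot(name): name is "scene" or "top" or "wrist"; returns a dict with "frame" (384x512x3 uint8, red, green, blue), "intrinsics" (3x3 intrinsics, pixels), "R" (3x3) and "t" (3): a world point X has camera coordinates R X + t; the wrist camera has in their place "hand_eye" (4x4, takes a point from camera to tool coordinates, whose origin is the TCP and whose axes are the flange's). Camera axes: x right, y down, z forward; pixel columns grow to the right and rows downward; lengths in m; the calibration is good to about 2 mm. A picture is of the moment at which its call begins: read the wrist's pose just before it. There is no depth.
- ticket.close_job(): hands the job in, once; it reports no verdict.
Trained networks look in a picture, given as the dict that the camera call returned (one of the last four; its "shot" number tells which), for a name from the list of things; names that differ only in an ending like _2 or _b are one class to them, and where a whole thing is asked for, a point or a joint stands for the part that bears it (a point fixed in the world has none). Each returns a list of dicts, best first, with "conf" (0 to 1); they miss things now and then, are a little off and sometimes report something else, mostly with a low value. They report only what shows in the picture. A call takes as long as a camera call. They do not tell look-alikes from the thing itself.
- cams.outline_of(picture, query): "region" (384x512 bool, what is visible of it) and "centre" ([column, row] in pixels, amid what is visible of it).
The state is a dict: "time": time; "joint_positions": joint angles; "qvel": joint speeds; "joint_torque": joint torques, N m; "tool_pos": TCP position; "ee_rot": TCP orientation; "wrist_force": force on the tool from outside, world axes, zero at the start; "wrist_torque": the same for the moment, N m; "width": finger opening in m.
Only numpy, scipy, OpenCV 4.12 (cv2) and the standard library are available. Lean on these libraries where they do the work, as an engineer would, in place of code of your own. Each camera call takes 0.05 s, during which the arm holds its last target.

## Working session

There is one attempt and no reset: what is moved stays moved. The work goes in short steps, Python scripts to look and compute and a shell command to move; the robot and the scene stay as the last step left them, time stands still between calls to the robot, and variables do not carry over. Pictures are saved under pics/ and viewed, and the job is handed in when it is done.

```bash
mkdir -p pics; ls; python3 - <<'E'
from bench import get_obs,cams
import cv2
o=get_obs()
for k in ("time","tool_pos","ee_rot","width","wrist_force"):print(k,o[k])
for n in("scene","top","wrist"):
    s=cams.snapshot(n);cv2.imwrite(f"pics/{n}0.png",s["frame"][:,:,::-1])
    if n!="wrist":print(n,s["intrinsics"],s["R"],s["t"])
    else:print(s["hand_eye"],s["intrinsics"])
E
```

```text
pics
time 0.0
tool_pos [ 0.18836338 -0.51619538  0.21533242]
ee_rot [-3.13944545e+00 -2.23313771e-04  3.49790282e-01]
width 0.09387731456881356
wrist_force [-0.27720972 -0.46052275  0.70393199]
scene [[418.52564236   0.         260.77067475]
 [  0.         418.52564236 184.02805945]
 [  0.           0.           1.        ]] [[-0.74716497 -0.6646112   0.00603854]
 [-0.51988383  0.57875181 -0.62830497]
 [ 0.41408371 -0.4725868  -0.7779437 ]] [0.3594898  0.39800962 1.08094499]
top [[444.09706217   0.         260.21088616]
 [  0.         444.09706217 191.74200937]
 [  0.           0.           1.        ]] [[ 0.00258123 -0.99999521 -0.00170792]
 [-0.99764866 -0.00245819 -0.06849162]
 [ 0.06848709  0.0018807  -0.99765023]] [-0.03634377  0.52099659  1.62819972]
[[ 5.01098147e-04 -9.61299682e-01 -2.75504393e-01  7.97458061e-02]
 [ 9.99999864e-01  4.42688931e-04  2.74192909e-04 -6.43437218e-04]
 [-1.41618811e-04 -2.75504493e-01  9.61299773e-01 -1.67667095e-01]
 [ 0.00000000e+00  0.00000000e+00  0.00000000e+00  1.00000000e+00]] [[289.15170691   0.         259.9774823 ]
 [  0.         289.15170691 189.79375418]
 [  0.           0.           1.        ]]
```

View pics/scene0.png

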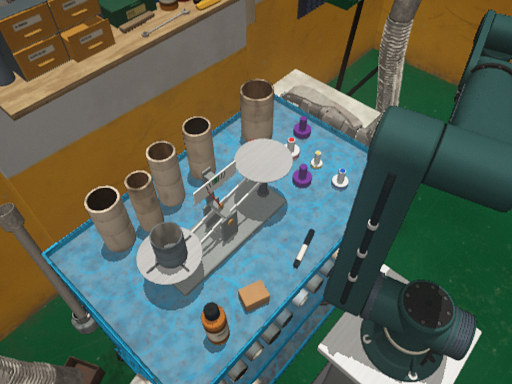

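View pics/top0.png

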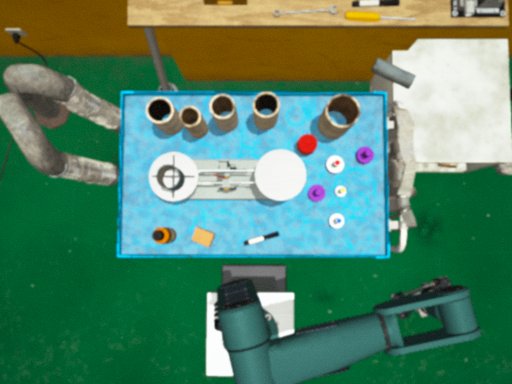

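View pics/wrist0.png

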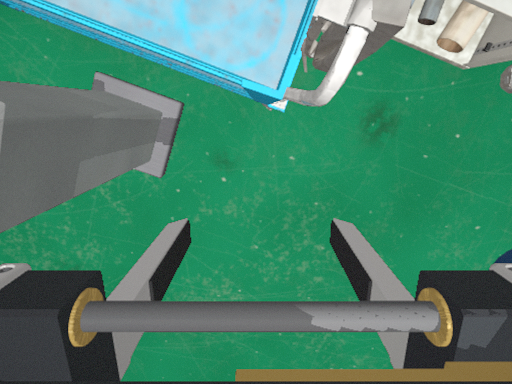

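The top view shows the white-footed weights at about (335,163), (341,190) and (337,220), with red, yellow and blue marks. The purple look-alikes are at (365,156) and (317,193), the red tin is at (307,144), and the weight pan is at (280,175).

```bash
cat > h.py <<'E'
import numpy as np,cv2
from bench import get_obs,cams
def proj(s,X):
    c=s["R"]@np.asarray(X,float)+s["t"];p=s["intrinsics"]@c;return p[:2]/p[2]
def ray(s,uv,z):
    d=np.linalg.inv(s["intrinsics"])@np.array([uv[0],uv[1],1.]);R=np.asarray(s["R"]);C=-R.T@s["t"];d=R.T@d
    return C+d*(z-C[2])/d[2]
def tri(ss,uvs):
    P=[np.asarray(s["intrinsics"])@np.c_[s["R"],s["t"]] for s in ss]
    X=cv2.triangulatePoints(P[0],P[1],np.float64(uvs[0]).reshape(2,1),np.float64(uvs[1]).reshape(2,1)).ravel();return X[:3]/X[3]
E
python3 - <<'E'
from h import *
a=cams.snapshot("top");b=cams.snapshot("scene")
hh=dict(weight_100_center=.031,weight_200_center=.034,weight_300_center=.036,weight_pan_top=.186,sleeve_center=.172,carton=.02,spray_can=.08,red_tin=.037)
for n,z in hh.items():
    for s,l in((a,"top"),(b,"scene")):
        for r in cams.outline_of(s,n)[:3]:
            print(n,l,round(r["conf"],2),np.round(r["centre"]),r["region"].sum(),ray(s,r["centre"],z).round(3))
A=cv2.resize(a["frame"][130:240,260:390],None,fx=4,fy=4,interpolation=cv2.INTER_CUBIC)
cv2.imwrite("pics/ctop.png",A[:,:,::-1])
B=cv2.resize(b["frame"][100:250,180:360],None,fx=4,fy=4,interpolation=cv2.INTER_CUBIC)
cv2.imwrite("pics/cscene.png",B[:,:,::-1])
E
```

```text
weight_100_center top 0.57 [339. 192.] 84 [ 0.522 -0.325  0.031]
weight_100_center top 0.49 [168. 236.] 348 [0.358 0.303 0.031]
weight_200_center top 0.65 [334. 218.] 163 [ 0.425 -0.306  0.034]
weight_200_center top 0.61 [341. 192.] 98 [ 0.518 -0.33   0.034]
weight_200_center scene 0.74 [344. 180.] 237 [ 0.397 -0.317  0.034]
weight_300_center top 0.81 [334. 162.] 238 [ 0.63  -0.306  0.036]
weight_300_center top 0.73 [362. 153.] 233 [ 0.665 -0.409  0.036]
weight_300_center top 0.61 [319. 192.] 218 [ 0.519 -0.25   0.036]
weight_300_center scene 0.75 [301. 130.] 265 [ 0.648 -0.405  0.036]
weight_300_center scene 0.64 [293. 149.] 189 [ 0.608 -0.311  0.036]
weight_300_center scene 0.63 [302. 181.] 341 [ 0.497 -0.218  0.036]
weight_pan_top top 0.57 [279. 174.] 2054 [ 0.568 -0.097  0.186]
weight_pan_top scene 0.85 [262. 166.] 2047 [ 0.55  -0.084  0.186]
sleeve_center top 0.88 [164. 174.] 347 [0.568 0.291 0.172]
sleeve_center scene 0.7 [165. 246.] 1332 [0.561 0.273 0.172]
sleeve_center scene 0.46 [221. 207.] 20 [0.543 0.093 0.172]
carton top 0.61 [200. 235.] 335 [0.361 0.186 0.02 ]
carton scene 0.7 [253. 296.] 651 [0.356 0.174 0.02 ]
spray_can top 0.61 [168. 236.] 336 [0.36  0.292 0.08 ]
red_tin top 0.78 [308. 145.] 360 [ 0.694 -0.211  0.037]
red_tin top 0.42 [340. 192.] 92 [ 0.518 -0.327  0.037]
```

View pics/ctop.png

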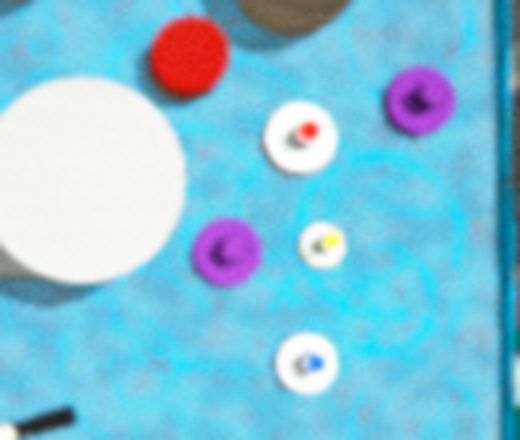

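View pics/cscene.png

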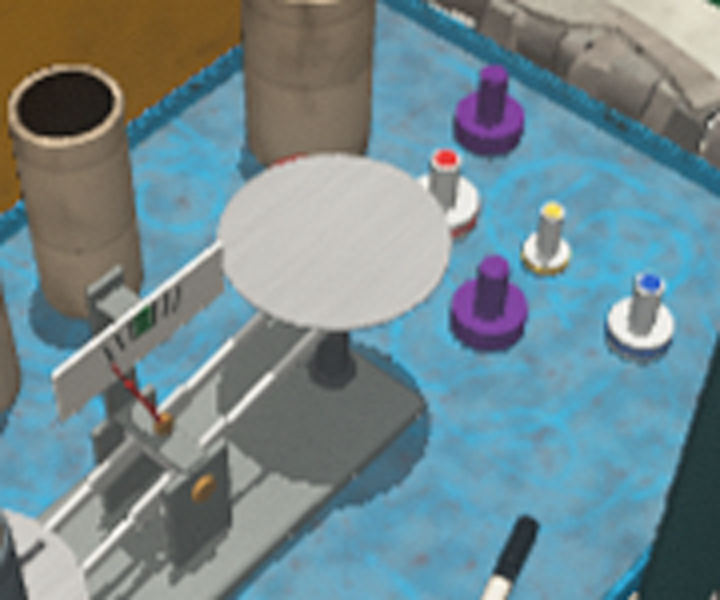

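Candidates for the 300 g weight are (335,163), which has a silver stem and a red mark and band, and the two purple ones at (365,156) and (317,193). The crops show (335,163) is the right one. Blue at (337,220) is the 200 g weight and yellow at (341,190) is the 100 g one. Next I'll refine their positions from the coloured tops and the feet.

```bash
python3 - <<'E'
from h import *
a=cams.snapshot("top");b=cams.snapshot("scene")
def cap(s,box,col):
    f=s["frame"].astype(float);x0,x1,y0,y1=box;p=f[y0:y1,x0:x1];R,G,B=p[...,0],p[...,1],p[...,2]
    w={"r":R-np.maximum(G,B),"y":np.minimum(R,G)-B,"b":np.minimum(B-R,B-G)-0}[col]
    w=np.where(w>0.5*w.max(),w,0);yy,xx=np.mgrid[y0:y1,x0:x1];return np.array([(w*xx).sum(),(w*yy).sum()])/w.sum()
C={300:("r",(325,345,155,172),(286,297,135,144),.072),100:("y",(332,350,182,198),(312,323,148,156),.062),200:("b",(334,345,214,226),(337,346,166,174),.068)}
for k,(c,ba,bb,z) in C.items():
    u,v=cap(a,ba,c),cap(b,bb,c);print(k,u.round(1),v.round(1),ray(a,u,z).round(4),ray(b,v,z).round(4),tri((a,b),(u,v)).round(4))
# white feet / pan in top
f=a["frame"].astype(int);m=((f.min(2)>170)).astype(np.uint8)
n,l,st,ce=cv2.connectedComponentsWithStats(m)
for i in range(1,n):
    if st[i,4]>60 and 140<ce[i][1]<235 and 240<ce[i][0]<350:
        x,y,w,h,ar=st[i];cc=(x+(w-1)/2,y+(h-1)/2);print(st[i],cc,[ray(a,cc,z).round(4) for z in(.014,.02,.024,.186)])
f=b["frame"].astype(int)
m=np.zeros(f.shape[:2],np.uint8);r=cams.outline_of(b,"weight_pan_top")[0]["region"];
ys,xs=np.where((f.min(2)>170)&(np.ptp(f,axis=2)<25));k=(xs>225)&(xs<295)&(ys>130)&(ys<190);cc=((xs[k].min()+xs[k].max())/2,(ys[k].min()+ys[k].max())/2);print(xs[k].min(),xs[k].max(),ys[k].min(),ys[k].max(),ray(b,cc,.186))
E
```

```text
300 [336.9 162.2] [291.1 139. ] [ 0.6247 -0.3107  0.072 ] [ 0.6235 -0.3155  0.072 ] [ 0.6227 -0.311   0.0761]
100 [342.5 189.9] [317.8 152.2] [ 0.5254 -0.3318  0.062 ] [ 0.5234 -0.3355  0.062 ] [ 0.5238 -0.3322  0.0646]
200 [338.3 220.4] [342.2 170.2] [ 0.4154 -0.3147  0.068 ] [ 0.4137 -0.319   0.068 ] [ 0.4139 -0.315   0.0717]
[326 155  19  19 243] (np.float64(335.0), np.float64(164.0)) [array([ 0.6258, -0.3137,  0.014 ]), array([ 0.625 , -0.3127,  0.02  ]), array([ 0.6244, -0.312 ,  0.024 ]), array([ 0.603 , -0.2849,  0.186 ])]
[335 185  12  12  97] (np.float64(340.5), np.float64(190.5)) [array([ 0.5267, -0.3333,  0.014 ]), array([ 0.5263, -0.3322,  0.02  ]), array([ 0.526 , -0.3315,  0.024 ]), array([ 0.5143, -0.3024,  0.186 ])]
[329 213  16  16 181] (np.float64(336.5), np.float64(220.5)) [array([ 0.4155, -0.3174,  0.014 ]), array([ 0.4154, -0.3164,  0.02  ]), array([ 0.4154, -0.3157,  0.024 ]), array([ 0.4147, -0.2882,  0.186 ])]
226 294 137 189 [ 0.56204204 -0.08591163  0.186     ]
```

```bash
python3 - <<'E'
from h import *
a=cams.snapshot("top")
f=a["frame"].astype(int);m=((f.min(2)>170))
for r in range(145,206,6): print(r,np.where(m[r,235:312])[0][[0,-1]]+235 if m[r,235:312].any() else None)
g=m.copy();g[:,:262]=0;g[:,310:]=0;g[:145]=0;g[206:]=0
c=max(cv2.findContours(g.astype(np.uint8),0,cv2.CHAIN_APPROX_NONE)[0],key=len).reshape(-1,2);c=c[c[:,0]>264]
(A,B,D),*_=np.linalg.lstsq(np.c_[2*c,np.ones(len(c))],(c**2).sum(1),rcond=None)
print(A,B,np.sqrt(D+A*A+B*B),ray(a,(A,B),.186),"R px expected",.086*444/(1.64-.2))
for dx,dy in((.086,0),(-.086,0),(0,-.086),(0,.086)):
  for P in((.566,-.102,.186),):print(proj(a,np.add(P,(dx,dy,0))))
o=get_obs();print(o["time"])
E
```

```text
145 None
151 [269 291]
157 [261 299]
163 [235 303]
169 [236 305]
175 [246 306]
181 [235 305]
187 [237 303]
193 [235 298]
199 [272 288]
205 None
280.16386253644225 174.49310832453534 25.592108911676938 [ 0.56737575 -0.10175135  0.186     ] R px expected 26.516666666666666
[280.22559253 149.34831833]
[280.25175815 200.66312755]
[306.02808595 174.96525012]
[254.45479222 174.84216059]
1.25
```

```bash
python3 - <<'E'
from h import *
a=cams.snapshot("top");b=cams.snapshot("scene")
X=tri((a,b),((341,108),(257,88)));print("tube top",X)
for P in((.80,-.32,0),(.76,-.32,0),(.75,-.3,.15)):print(P,proj(a,P),proj(b,P))
A=cv2.resize(a["frame"][85:175,290:390],None,fx=6,fy=6,interpolation=cv2.INTER_CUBIC);cv2.imwrite("pics/tube.png",A[:,:,::-1])
P=(.567,-.101,.186)
p=proj(b,P);print("pan",p,[proj(b,np.add(P,d)).round(1) for d in((.086,0,0),(-.086,0,0),(0,.086,0),(0,-.086,0))])
E
```

```text
tube top [ 0.78117302 -0.3059172   0.21203568]
(0.8, -0.32, 0) [335.63183618 118.79812597] [253.92661537 129.65965116]
(0.76, -0.32, 0) [335.7275478  129.23024279] [261.93950348 134.70392347]
(0.75, -0.3, 0.15) [337.25932371 122.98640309] [260.59494788 107.27887106]
pan [262.1773032  159.27458086] [array([240.7, 145.1]), array([284.9, 174.3]), array([241.9, 176.1]), array([281.1, 143.5])]
```

View pics/tube.png

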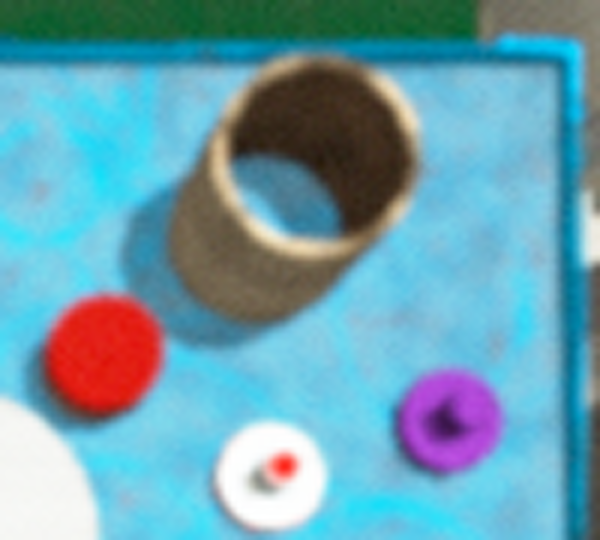

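```bash
python3 -m crank '[{"twist":9.74,"grip":0.5},{"twist":9.74,"grip":0.5},{"twist":9.74,"grip":0.5},{"twist":9.74,"grip":0.5},{"twist":9.74,"grip":0.5}]'
python3 -m crank '[{"tx":2.85,"ty":-3.88,"grip":0.5},{"tx":2.85,"ty":-3.88,"grip":0.5},{"tx":2.85,"ty":-3.88,"grip":0.5},{"tx":2.85,"ty":-3.88,"grip":0.5},{"tx":2.85,"ty":-3.88,"grip":0.5},{"tx":2.85,"ty":-3.88,"grip":0.5},{"tx":2.85,"ty":-3.88,"grip":0.5},{"tx":2.85,"ty":-3.88,"grip":0.5},{"tx":2.85,"ty":-3.88,"grip":0.5},{"tx":2.85,"ty":-3.88,"grip":0.5},{"grip":0.5},{"grip":0.5}]'
cat >> h.py <<'E'
from scipy.spatial.transform import Rotation as Ro
def st():
    o=get_obs();print("t",o["time"],"pos",np.round(o["tool_pos"],4),"rpy",np.round(o["ee_rot"],3),"F",np.round(o["wrist_force"],1),"w",round(o["width"],4));return o
def togo(o,X):
    R=Ro.from_euler("xyz",o["ee_rot"]).as_matrix();d=R.T@(np.array(X)-o["tool_pos"]);print("tool cm to go",(100*d).round(2));return d
def wsnap():
    o=get_obs();s=cams.snapshot("wrist");R=Ro.from_euler("xyz",o["ee_rot"]).as_matrix()
    T=np.eye(4);T[:3,:3]=R;T[:3,3]=o["tool_pos"];M=np.linalg.inv(T@np.asarray(s["hand_eye"]));s["R"]=M[:3,:3];s["t"]=M[:3,3];return s
def save(s,n,box=None,k=1):
    f=s["frame"]
    if box:f=f[box[2]:box[3],box[0]:box[1]]
    cv2.imwrite("pics/"+n+".png",cv2.resize(f,None,fx=k,fy=k,interpolation=cv2.INTER_CUBIC)[:,:,::-1])
E
python3 - <<'E'
from h import *
o=st();togo(o,(.624,-.312,.05));s=wsnap();save(s,"w1")
print([proj(s,(.624,-.312,z)).round(1) for z in (.024,.072)])
E
```

```text
t 1.35 pos [ 0.1885 -0.5167  0.2165] rpy [ 3.141 -0.     0.35 ] F [ 0.9  0.8 -0.2] w 0.0941
tool cm to go [47.93 -4.31 16.65]
[array([ 208.2, -402. ]), array([ 195.6, -525.6])]invalid input at $[0]: expected keys tx, ty, tz, twist, grip
invalid input at $[0]: expected keys tx, ty, tz, twist, grip
```

View pics/w1.png

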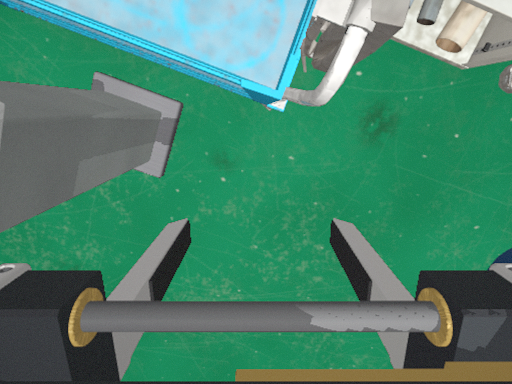

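All five keys are required in every row. The view is unchanged because the calls were refused, so I'll resend with full rows.

```bash
python3 -m crank '[{"tx":0,"ty":0,"tz":0,"twist":9.74,"grip":0.5},{"tx":0,"ty":0,"tz":0,"twist":9.74,"grip":0.5},{"tx":0,"ty":0,"tz":0,"twist":9.74,"grip":0.5},{"tx":0,"ty":0,"tz":0,"twist":9.74,"grip":0.5},{"tx":0,"ty":0,"tz":0,"twist":9.74,"grip":0.5}]'
python3 -m crank '[{"tx":2.85,"ty":-3.88,"tz":0,"twist":0,"grip":0.5},{"tx":2.85,"ty":-3.88,"tz":0,"twist":0,"grip":0.5},{"tx":2.85,"ty":-3.88,"tz":0,"twist":0,"grip":0.5},{"tx":2.85,"ty":-3.88,"tz":0,"twist":0,"grip":0.5},{"tx":2.85,"ty":-3.88,"tz":0,"twist":0,"grip":0.5},{"tx":2.85,"ty":-3.88,"tz":0,"twist":0,"grip":0.5},{"tx":2.85,"ty":-3.88,"tz":0,"twist":0,"grip":0.5},{"tx":2.85,"ty":-3.88,"tz":0,"twist":0,"grip":0.5},{"tx":2.85,"ty":-3.88,"tz":0,"twist":0,"grip":0.5},{"tx":2.85,"ty":-3.88,"tz":0,"twist":0,"grip":0.5},{"tx":0,"ty":0,"tz":0,"twist":0,"grip":0.5},{"tx":0,"ty":0,"tz":0,"twist":0,"grip":0.5}]'
python3 - <<'E'
from h import *
o=st();togo(o,(.624,-.312,.05));s=wsnap();save(s,"w2")
print([proj(s,(.624,-.312,z)).round(1) for z in (.024,.072)])
E
```

```text
time: 2.02
tool_pos: [0.1885, -0.5167, 0.2165]
ee_rot: [3.142, -0.0, -0.506]
wrist_force: [0.2, 0.3, 0.1]
width: 0.0486
time: 3.52
tool_pos: [0.6243, -0.3131, 0.2161]
ee_rot: [3.141, 0.001, -0.5]
wrist_force: [-0.1, 0.8, 0.5]
width: 0.047
t 3.525 pos [ 0.6243 -0.3131  0.2161] rpy [ 3.141e+00  1.000e-03 -5.000e-01] F [-0.1  0.8  0.5] w 0.047
tool cm to go [-0.07 -0.1  16.61]
[array([259.1, 172.5]), array([259. , 181.9])]
```

View pics/w2.png

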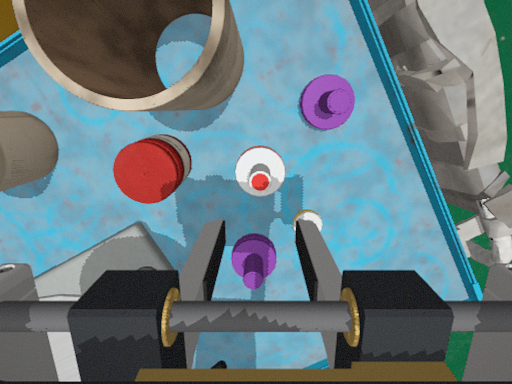

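The red-capped silver weight shows at (260,181), and my prediction was (259,182). Only about 1 mm of correction is needed before descending.

```bash
python3 -m crank '[{"tx":0,"ty":-0.05,"tz":4,"twist":0,"grip":0.5},{"tx":0,"ty":0,"tz":4,"twist":0,"grip":0.5},{"tx":0,"ty":0,"tz":4,"twist":0,"grip":0.5},{"tx":0,"ty":0,"tz":3,"twist":0,"grip":0.5},{"tx":0,"ty":0,"tz":1.6,"twist":0,"grip":0.5},{"tx":0,"ty":0,"tz":0,"twist":0,"grip":0.5},{"tx":0,"ty":0,"tz":0,"twist":0,"grip":0},{"tx":0,"ty":0,"tz":0,"twist":0,"grip":0},{"tx":0,"ty":0,"tz":0,"twist":0,"grip":0},{"tx":0,"ty":0,"tz":0,"twist":0,"grip":0}]'
python3 - <<'E'
from h import *
o=st();s=wsnap();save(s,"w3")
E
```

```text
time: 4.82
tool_pos: [0.6257, -0.3132, 0.0524]
ee_rot: [3.141, -0.003, -0.5]
wrist_force: [-0.0, -0.8, 4.6]
width: 0.0251
t 4.825 pos [ 0.6257 -0.3132  0.0524] rpy [ 3.141e+00 -3.000e-03 -5.000e-01] F [-0.  -0.8  4.6] w 0.0251
```

View pics/w3.png

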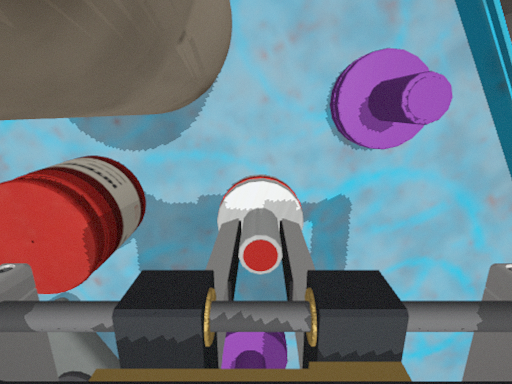

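Grip confirmed: width is 25 mm on the 26 mm stem, and the red cap is between the pads at (260,255). Now lift and carry to the pan.

```bash
python3 -m crank '[{"tx":0,"ty":0,"tz":-2.5,"twist":0,"grip":0},{"tx":0,"ty":0,"tz":-5,"twist":0,"grip":0},{"tx":0,"ty":0,"tz":-5,"twist":0,"grip":0},{"tx":0,"ty":0,"tz":-5,"twist":0,"grip":0},{"tx":0,"ty":0,"tz":-5,"twist":0,"grip":0},{"tx":-2.28,"ty":-3.59,"tz":0,"twist":0,"grip":0},{"tx":-2.28,"ty":-3.59,"tz":0,"twist":0,"grip":0},{"tx":-2.28,"ty":-3.59,"tz":0,"twist":0,"grip":0},{"tx":-2.28,"ty":-3.59,"tz":0,"twist":0,"grip":0},{"tx":-2.28,"ty":-3.59,"tz":0,"twist":0,"grip":0},{"tx":0,"ty":0,"tz":0,"twist":0,"grip":0},{"tx":0,"ty":0,"tz":0,"twist":0,"grip":0}]'
python3 - <<'E'
from h import *
o=st();togo(o,(.612,-.101,.242));s=wsnap();save(s,"w4");b=cams.snapshot("scene");save(b,"s4",(150,360,80,260),3.5)
P=(.567,-.101,.186)
print([proj(s,np.add(P,d)).round(0) for d in((.086,0,0),(-.086,0,0),(0,.086,0),(0,-.086,0))])
E
```

```text
time: 6.38
tool_pos: [0.6106, -0.1003, 0.2741]
ee_rot: [3.14, 0.002, -0.5]
wrist_force: [0.6, 0.0, -3.3]
width: 0.0255
t 6.375 pos [ 0.6106 -0.1003  0.2741] rpy [ 3.14e+00  2.00e-03 -5.00e-01] F [ 0.6  0.  -3.3] w 0.0255
tool cm to go [ 0.16 -0.01  3.21]
[array([238., 156.]), array([320., 301.]), array([206., 272.]), array([365., 193.])]
```

View pics/w4.png

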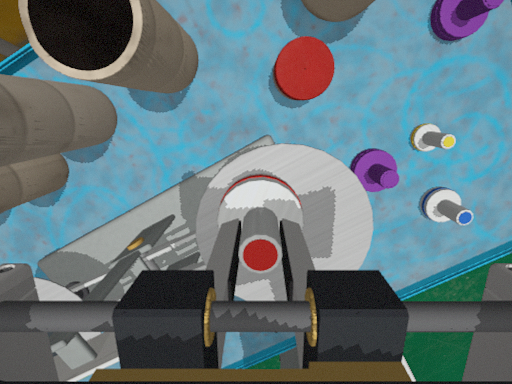

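View pics/s4.png

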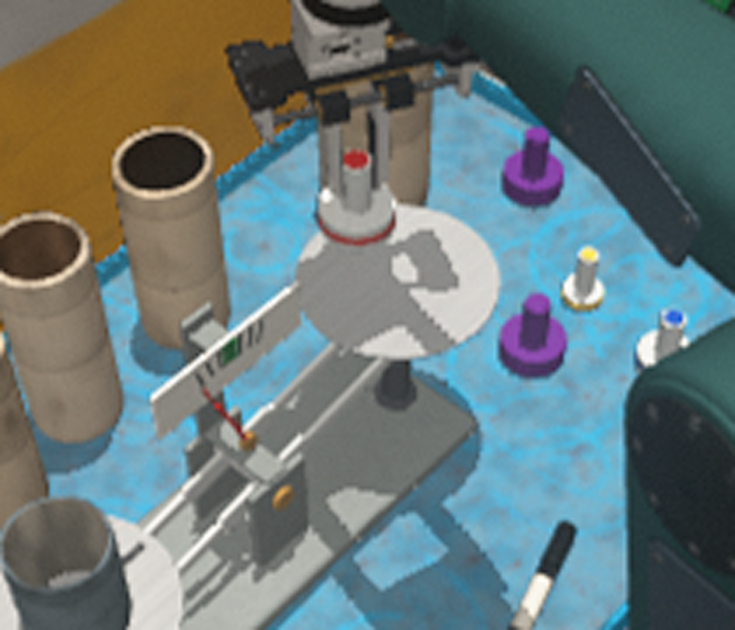

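```bash
python3 -m crank '[{"tx":0.1,"ty":0,"tz":2,"twist":0,"grip":0},{"tx":0,"ty":0,"tz":1.2,"twist":0,"grip":0},{"tx":0,"ty":0,"tz":0,"twist":0,"grip":0},{"tx":0,"ty":0,"tz":0,"twist":0,"grip":0}]'
python3 - <<'E'
from h import *
b=cams.snapshot("scene");save(b,"s5",(190,320,90,190),5.5);st()
E
```

```text
time: 6.98
tool_pos: [0.612, -0.1012, 0.244]
ee_rot: [-3.141, -0.001, -0.501]
wrist_force: [-0.8, 0.7, -2.9]
width: 0.0253
t 7.025 pos [ 0.6121 -0.1011  0.2444] rpy [-3.141e+00 -1.000e-03 -5.010e-01] F [-0.2  0.7 -3.1] w 0.0254
```

View pics/s5.png

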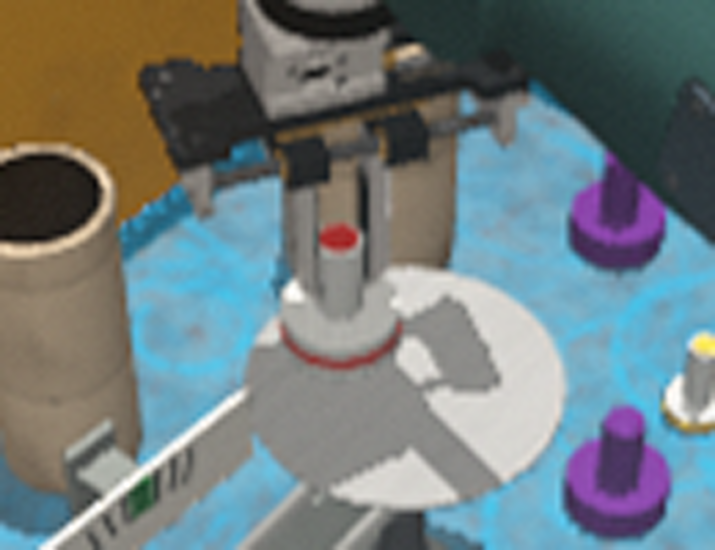

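```bash
python3 -m crank '[{"tx":0,"ty":0,"tz":0.4,"twist":0,"grip":0},{"tx":0,"ty":0,"tz":0,"twist":0,"grip":0}]'; python3 -m crank '[{"tx":0,"ty":0,"tz":0.2,"twist":0,"grip":0},{"tx":0,"ty":0,"tz":0,"twist":0,"grip":0}]'
```

```text
time: 7.28
tool_pos: [0.6117, -0.1007, 0.2393]
ee_rot: [3.141, 0.0, -0.5]
wrist_force: [-0.2, -0.8, -2.9]
width: 0.0258
time: 7.52
tool_pos: [0.612, -0.1008, 0.2379]
ee_rot: [-3.141, -0.001, -0.5]
wrist_force: [0.4, -0.1, -1.4]
width: 0.025
```

Contact has begun (Fz went from -2.9 to -1.4). I'll go 1 mm lower, release and retreat.

```bash
python3 -m crank '[{"tx":0,"ty":0,"tz":0.1,"twist":0,"grip":0},{"tx":0,"ty":0,"tz":0,"twist":0,"grip":0.15},{"tx":0,"ty":0,"tz":0,"twist":0,"grip":0.4},{"tx":0,"ty":0,"tz":0,"twist":0,"grip":0.5},{"tx":0,"ty":0,"tz":0,"twist":0,"grip":0.5},{"tx":0,"ty":0,"tz":-2,"twist":0,"grip":0.5},{"tx":0,"ty":0,"tz":-4,"twist":0,"grip":0.5},{"tx":0,"ty":0,"tz":-4,"twist":0,"grip":0.5}]'
python3 -m crank '[{"tx":0,"ty":5,"tz":0,"twist":0,"grip":0.5},{"tx":0,"ty":5,"tz":0,"twist":0,"grip":0.5},{"tx":0,"ty":5,"tz":0,"twist":0,"grip":0.5},{"tx":0,"ty":5,"tz":0,"twist":0,"grip":0.5},{"tx":0,"ty":0,"tz":0,"twist":0,"grip":0.5},{"tx":0,"ty":0,"tz":0,"twist":0,"grip":0.5}]'
python3 - <<'E'
from h import *
st();b=cams.snapshot("scene");save(b,"s6",(180,320,90,250),3.7);a=cams.snapshot("top");save(a,"t6",(140,360,130,240),3.5)
E
```

```text
time: 8.52
tool_pos: [0.6116, -0.1007, 0.3373]
ee_rot: [3.141, 0.001, -0.5]
wrist_force: [0.1, 0.0, 0.9]
width: 0.047
time: 9.28
tool_pos: [0.516, -0.276, 0.3366]
ee_rot: [-3.141, -0.0, -0.5]
wrist_force: [1.1, 0.5, 0.2]
width: 0.0471
t 9.275 pos [ 0.516  -0.276   0.3366] rpy [-3.141 -0.    -0.5  ] F [1.1 0.5 0.2] w 0.0471
```

View pics/s6.png

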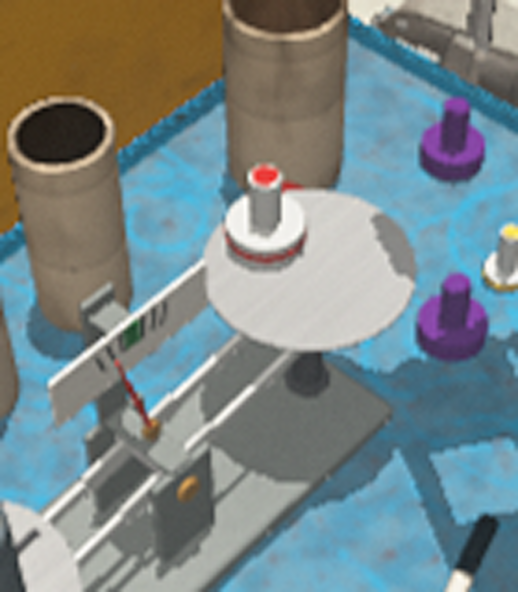

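View pics/t6.png

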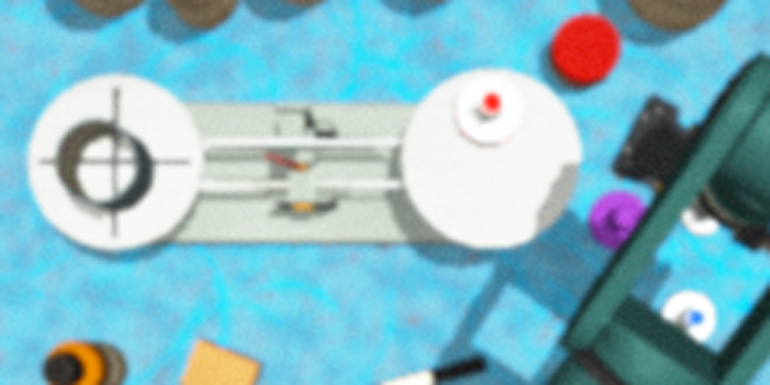

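```bash
python3 - <<'E'
from h import *
b=cams.snapshot("scene");a=cams.snapshot("top");save(b,"s7",(188,252,155,212),11);st()
X=tri((a,b),((226.5,177.5),(220.5,206.3)));print("pivot?",X)
for px in (.55,.567,.58):
  for th in(0,.1,.2,.3,.344):print(px,th,proj(b,(px,.084+.105*np.sin(th),.15+.105*np.cos(th))).round(1),proj(b,(px,.084,.15)).round(1))
E
```

```text
t 9.475 pos [ 0.5166 -0.2751  0.3366] rpy [-3.141 -0.    -0.498] F [0.3 0.2 0.7] w 0.047
pivot? [0.56087149 0.08028904 0.14490645]
0.55 0 [219.4 184.2] [222.1 208.2]
0.55 0.1 [216.5 186.7] [222.1 208.2]
0.55 0.2 [213.6 189.5] [222.1 208.2]
0.55 0.3 [210.8 192.5] [222.1 208.2]
0.55 0.344 [209.7 193.8] [222.1 208.2]
0.567 0 [214.8 180.8] [217.8 204.8]
0.567 0.1 [211.9 183.3] [217.8 204.8]
0.567 0.2 [209. 186.] [217.8 204.8]
0.567 0.3 [206.2 188.9] [217.8 204.8]
0.567 0.344 [205.  190.3] [217.8 204.8]
0.58 0 [211.2 178.2] [214.5 202.3]
0.58 0.1 [208.3 180.6] [214.5 202.3]
0.58 0.2 [205.5 183.4] [214.5 202.3]
0.58 0.3 [202.7 186.3] [214.5 202.3]
0.58 0.344 [201.5 187.6] [214.5 202.3]
```

View pics/s7.png

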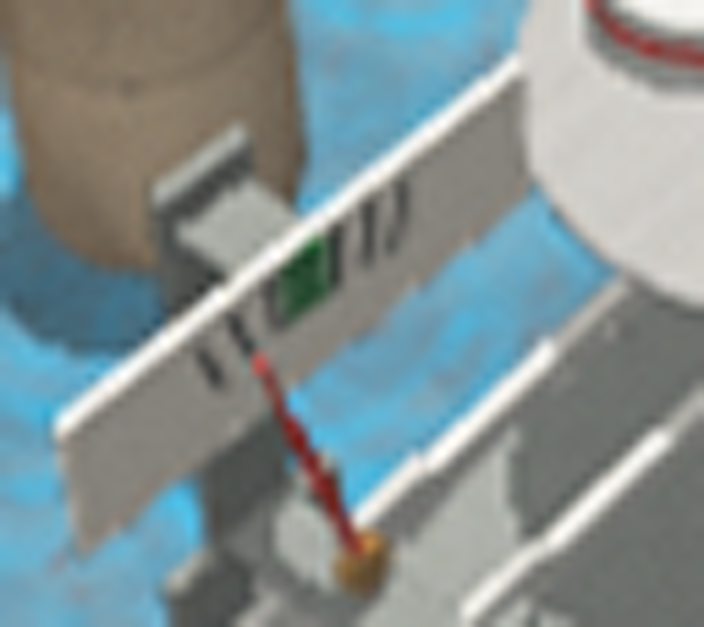

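The pointer tip at about (211.8,187.7) sits at the second mark. The tip-to-pivot geometry gives about 0.21 rad, so roughly 205–215 g is missing and the 200 g weight (blue) is the right one. Now moving to it.

```bash
python3 -m crank '[{"tx":-3.5,"ty":4.2,"tz":2,"twist":0,"grip":0.5},{"tx":-3.5,"ty":4.2,"tz":2,"twist":0,"grip":0.5},{"tx":0,"ty":0,"tz":5,"twist":0,"grip":0.5},{"tx":0,"ty":0,"tz":5,"twist":0,"grip":0.5},{"tx":0,"ty":0,"tz":0,"twist":0,"grip":0.5},{"tx":0,"ty":0,"tz":0,"twist":0,"grip":0.5}]'
python3 - <<'E'
from h import *
o=st();togo(o,(.415,-.316,.048));s=wsnap();save(s,"w8")
print([proj(s,(.415,-.316,z)).round(1) for z in (.02,.068)])
E
```

```text
time: 10.22
tool_pos: [0.4155, -0.3168, 0.1989]
ee_rot: [3.141, -0.003, -0.499]
wrist_force: [0.1, 0.4, 0.6]
width: 0.0471
t 10.225 pos [ 0.4155 -0.3168  0.1989] rpy [ 3.141e+00 -3.000e-03 -4.990e-01] F [0.1 0.4 0.6] w 0.0471
tool cm to go [-0.13 -0.06 15.09]
[array([259.4, 175.4]), array([259.3, 185.4])]
```

View pics/w8.png

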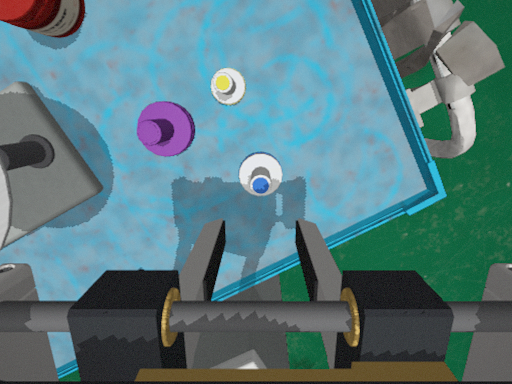

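The blue cap is at (260,186), against a prediction of (259,185). Descending.

```bash
python3 -m crank '[{"tx":-0.1,"ty":0,"tz":4,"twist":0,"grip":0.5},{"tx":0,"ty":0,"tz":4,"twist":0,"grip":0.5},{"tx":0,"ty":0,"tz":4,"twist":0,"grip":0.5},{"tx":0,"ty":0,"tz":2,"twist":0,"grip":0.5},{"tx":0,"ty":0,"tz":1,"twist":0,"grip":0.5},{"tx":0,"ty":0,"tz":0,"twist":0,"grip":0.5},{"tx":0,"ty":0,"tz":0,"twist":0,"grip":0},{"tx":0,"ty":0,"tz":0,"twist":0,"grip":0},{"tx":0,"ty":0,"tz":0,"twist":0,"grip":0},{"tx":0,"ty":0,"tz":0,"twist":0,"grip":0}]'
python3 -m crank '[{"tx":0,"ty":0,"tz":-2.5,"twist":0,"grip":0},{"tx":0,"ty":0,"tz":-5,"twist":0,"grip":0},{"tx":0,"ty":0,"tz":-5,"twist":0,"grip":0},{"tx":0,"ty":0,"tz":-5,"twist":0,"grip":0},{"tx":0,"ty":0,"tz":-5,"twist":0,"grip":0},{"tx":0,"ty":0,"tz":-3,"twist":0,"grip":0},{"tx":0,"ty":0,"tz":0,"twist":0,"grip":0}]'
python3 - <<'E'
from h import *
o=st();togo(o,(.530,-.105,.3));s=wsnap();save(s,"w9")
E
```

```text
time: 11.52
tool_pos: [0.4138, -0.3164, 0.0475]
ee_rot: [3.141, -0.002, -0.5]
wrist_force: [-0.3, 0.4, 3.4]
width: 0.0235
time: 12.4
tool_pos: [0.414, -0.3165, 0.3037]
ee_rot: [3.14, -0.005, -0.5]
wrist_force: [0.7, 0.6, -2.0]
width: 0.0234
t 12.4 pos [ 0.414  -0.3165  0.3037] rpy [ 3.14  -0.005 -0.5  ] F [ 0.7  0.6 -2. ] w 0.0234
tool cm to go [  0.04 -24.13   0.34]
```

View pics/w9.png

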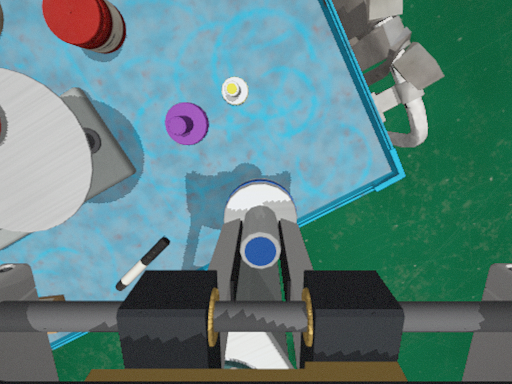

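```bash
python3 -m crank '[{"tx":0,"ty":-4.8,"tz":0,"twist":0,"grip":0},{"tx":0,"ty":-4.8,"tz":0,"twist":0,"grip":0},{"tx":0,"ty":-4.8,"tz":0,"twist":0,"grip":0},{"tx":0,"ty":-4.8,"tz":0,"twist":0,"grip":0},{"tx":0,"ty":-4.8,"tz":0,"twist":0,"grip":0},{"tx":0,"ty":0,"tz":0,"twist":0,"grip":0},{"tx":0,"ty":0,"tz":4,"twist":0,"grip":0},{"tx":0,"ty":0,"tz":3,"twist":0,"grip":0},{"tx":0,"ty":0,"tz":0,"twist":0,"grip":0},{"tx":0,"ty":0,"tz":0,"twist":0,"grip":0}]'
python3 - <<'E'
from h import *
o=st();s=cams.snapshot("scene");save(s,"s10",(190,320,90,210),4.8)
E
```

```text
time: 13.7
tool_pos: [0.5282, -0.106, 0.2317]
ee_rot: [3.141, -0.0, -0.501]
wrist_force: [0.4, -0.1, -1.4]
width: 0.0237
t 13.7 pos [ 0.5282 -0.106   0.2317] rpy [ 3.141 -0.    -0.501] F [ 0.4 -0.1 -1.4] w 0.0237
```

View pics/s10.png

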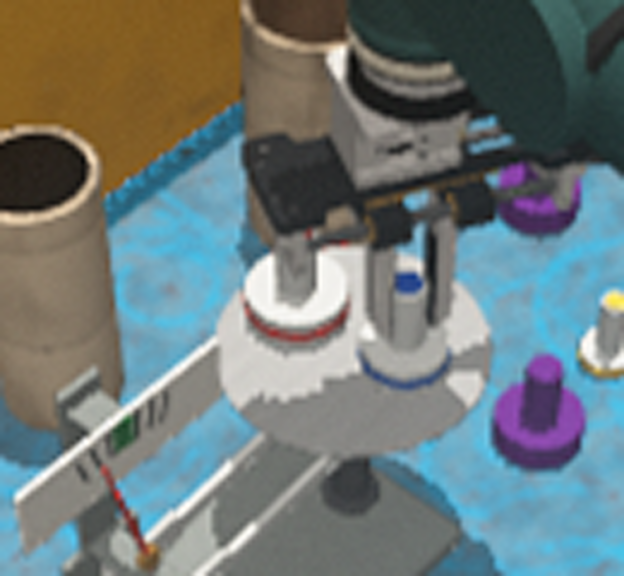

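The pan is soft (about 0.1 N/mm), so I'll follow it down to near its expected final height before releasing.

```bash
python3 -m crank '[{"tx":0,"ty":0,"tz":0.8,"twist":0,"grip":0},{"tx":0,"ty":0,"tz":0.4,"twist":0,"grip":0},{"tx":0,"ty":0,"tz":0.4,"twist":0,"grip":0},{"tx":0,"ty":0,"tz":0.4,"twist":0,"grip":0},{"tx":0,"ty":0,"tz":0.4,"twist":0,"grip":0},{"tx":0,"ty":0,"tz":0.3,"twist":0,"grip":0},{"tx":0,"ty":0,"tz":0,"twist":0,"grip":0},{"tx":0,"ty":0,"tz":0,"twist":0,"grip":0},{"tx":0,"ty":0,"tz":0,"twist":0,"grip":0}]'
python3 - <<'E'
from h import *
o=st();s=cams.snapshot("scene");save(s,"s11",(190,320,90,210),4.8)
E
```

```text
time: 14.88
tool_pos: [0.5284, -0.1053, 0.2046]
ee_rot: [3.142, -0.0, -0.5]
wrist_force: [-0.6, 0.0, -0.1]
width: 0.0233
t 14.875 pos [ 0.5284 -0.1053  0.2046] rpy [ 3.142 -0.    -0.5  ] F [-0.6  0.  -0.1] w 0.0233
```

View pics/s11.png

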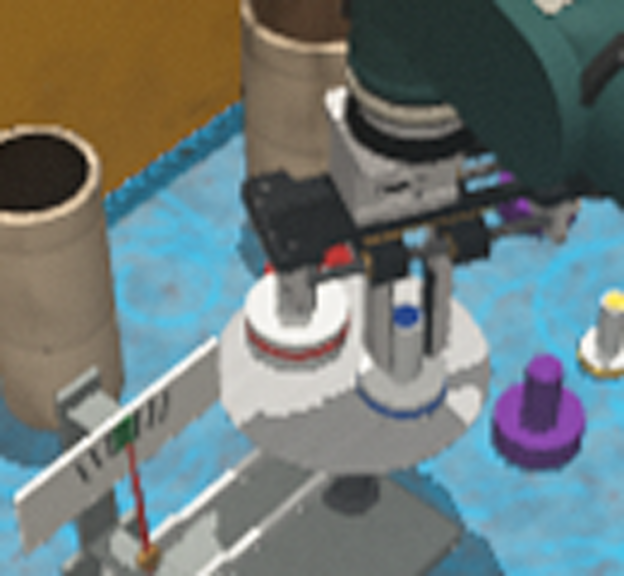

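The pointer is already in the green band and the load is taken up (Fz about 0). Release and retreat.

```bash
python3 -m crank '[{"tx":0,"ty":0,"tz":0,"twist":0,"grip":0.3},{"tx":0,"ty":0,"tz":0,"twist":0,"grip":0.45},{"tx":0,"ty":0,"tz":0,"twist":0,"grip":0.5},{"tx":0,"ty":0,"tz":0,"twist":0,"grip":0.5},{"tx":0,"ty":0,"tz":-2,"twist":0,"grip":0.5},{"tx":0,"ty":0,"tz":-5,"twist":0,"grip":0.5},{"tx":0,"ty":0,"tz":-5,"twist":0,"grip":0.5},{"tx":0,"ty":5,"tz":0,"twist":0,"grip":0.5},{"tx":0,"ty":5,"tz":0,"twist":0,"grip":0.5},{"tx":0,"ty":5,"tz":0,"twist":0,"grip":0.5},{"tx":0,"ty":5,"tz":0,"twist":0,"grip":0.5},{"tx":0,"ty":0,"tz":0,"twist":0,"grip":0.5}]'
python3 -m crank '[{"tx":0,"ty":0,"tz":0,"twist":0,"grip":0.5},{"tx":0,"ty":0,"tz":0,"twist":0,"grip":0.5},{"tx":0,"ty":0,"tz":0,"twist":0,"grip":0.5},{"tx":0,"ty":0,"tz":0,"twist":0,"grip":0.5},{"tx":0,"ty":0,"tz":0,"twist":0,"grip":0.5},{"tx":0,"ty":0,"tz":0,"twist":0,"grip":0.5}]'
python3 - <<'E'
from h import *
o=st();s=cams.snapshot("scene");save(s,"s12",(185,255,155,212),11);save(s,"s12b");a=cams.snapshot("top");save(a,"t12",(140,380,130,240),3.3)
E
```

```text
time: 16.42
tool_pos: [0.4309, -0.2833, 0.3242]
ee_rot: [3.141, 0.001, -0.506]
wrist_force: [0.5, 0.0, -0.5]
width: 0.0467
time: 17.18
tool_pos: [0.4326, -0.2807, 0.3245]
ee_rot: [3.142, -0.0, -0.5]
wrist_force: [0.3, -0.3, -0.1]
width: 0.0472
t 17.175 pos [ 0.4326 -0.2807  0.3245] rpy [ 3.142 -0.    -0.5  ] F [ 0.3 -0.3 -0.1] w 0.0472
```

View pics/s12.png

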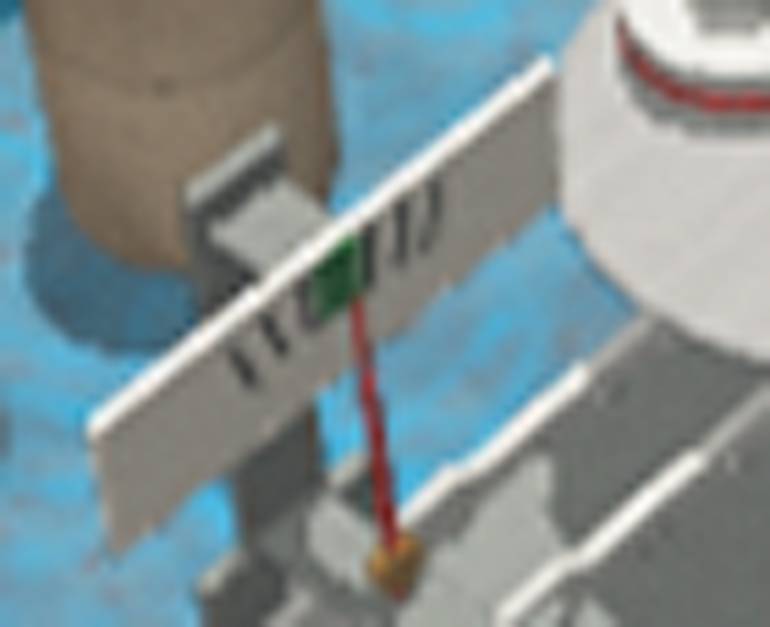

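View pics/s12b.png

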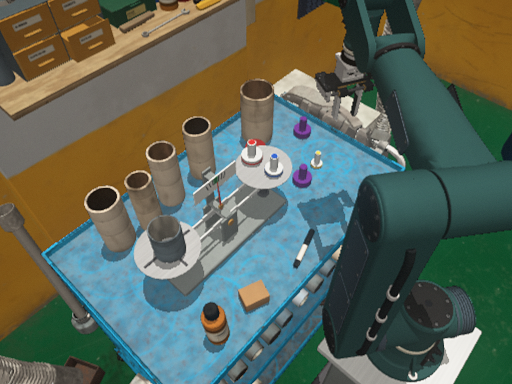

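View pics/t12.png

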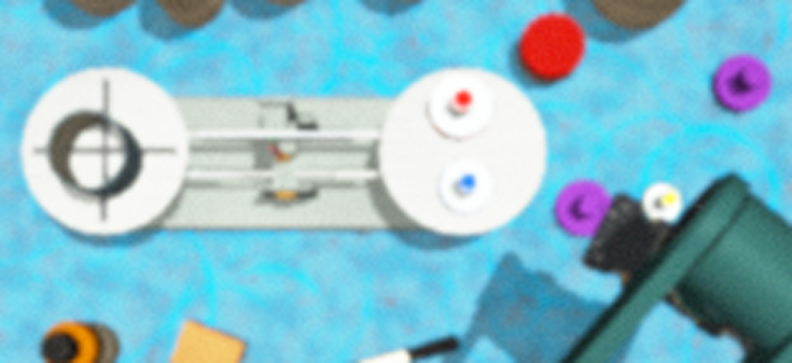

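The pointer (tip about (217.5,182.3), pivot (221,205.9)) is about 0.02 rad from level, inside the 0.062 band edge. Both weights stand upright on the pan. I'll take one more frame to check it's at rest, then hand in.

```bash
python3 - <<'E'
from h import *
s1=cams.snapshot("scene")
for _ in range(6): s2=cams.snapshot("scene")
f1,f2=[s["frame"][170:215,205:235].astype(int) for s in(s1,s2)]
print("max pixel change at pointer",abs(f1-f2).max())
for f in(f1,f2):
    w=np.clip(f[...,0]-np.maximum(f[...,1],f[...,2])-40,0,None)
    ys,xs=np.where(w>0);print(xs[ys==ys.min()]+205,ys.min()+170)
o=st()
from bench import ticket
print(ticket.close_job())
E
```

```text
max pixel change at pointer 7
[217] 183
[217] 183
t 17.625 pos [ 0.4325 -0.2809  0.3245] rpy [ 3.142  0.    -0.5  ] F [0.2 0.3 0.4] w 0.0469
the job is handed in; nothing more can be done
None
```

I put the 300 g weight on the empty pan first. The pointer then showed about 205–215 g still missing, so I added the 200 g weight. The 100 g weight was not needed and still stands on the trolley.

I handed the job in at 17.6 s; no verdict is reported.

**Last checks:**
- **Pointer:** it rests in the green band at about 0.02 rad, where the band edge is about 0.062 rad. The tip did not move between two frames about 0.3 s apart.
- **Weights and sleeve:** both weights stand upright well inside the pan's edge, and the sleeve stands on its own pan.
- **Other things:** the carton, spray can and red tin look unmoved by eye in the pictures; I did not re-measure them.
- **Robot:** the gripper is clear of everything, with a wrist force of about 0.5 N, which is sensor noise.

My first two move calls were refused because every row needs all five keys. Nothing moved, and I resent them. No check disagreed.

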